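# Log the specimen on the bench counter

## Robot

A 6-joint arm with a two-finger parallel gripper is mounted at the origin on the work surface. World frame = base frame: x ahead of the robot, y to its left, z up, the work surface at z = 0. Lengths are in m, angles in degrees, forces in N, time in s.
With the tool pointing down it reaches from about 0.4 to 0.825 m from the base axis. Payload 7 kg.
Tool frame: the origin (TCP) lies on the centre line of the jaws, within the pads' length; the fingertips stand r.nose_length ahead of it and the grasp point (between the pads) lies 2 mm behind it (r.nose_length is the distance from the TCP to the fingertips, in m); z points along the fingers, y is the direction in which the jaws open and shut (so a half turn about z gives the same grasp; the last joint's range is limited). The gripper opens to 88 mm and grips with 3 to 60 N. Pads are 19 mm wide; open, the fingers measure 130 mm over their backs; the gripper's body (78 mm by 193 mm) begins 47 mm behind the grasp point.
Start: joints at [81.022, 20.546, 0.682, 0, -70.136, -16.507], TCP at [0.29, 0.609, 0.244] pointing down, gripper open.
Joint ranges: [-176.03, 176.03], [-82.01, 121.73], [-58.28, 71.71], [-173.87, 95.51], [-174.79, -0.11], [-173.66, 173.66]. Speed limits (degrees/s): [136.94, 136.94, 172.46, 180, 180, 180].

## Interface

Orientations are given as [roll, pitch, yaw] about the fixed x, y, z axes, in that order (R = Rz(yaw) Ry(pitch) Rx(roll)).
In Python, from plant import r gives the robot as it stands.
- The arm moves only by the tool apply_moves, never from a script. Its argument "targets" is a list of rows, each a list of 3 entries, a list of its own where there are three numbers: the shift along the tool's x, y, z scaled (see below), then the turn, a rotation vector about the tool's x, y, z scaled (see below), then the finger opening in mm, from 0 to 87.6. A call has 1 to 5 rows; each row shifts and turns the pose as measured when the row begins, along the tool's axes as they then stand; what a row does not reach is not made up. The controller multiplies each number of a shift by 0.04 m and each number of a turn by 8 degrees. A row lasts 1/10 s, in which the tool goes at most 50 mm and 8.59 degrees, less where a joint would pass 70% of its speed; a pose out of reach is approached as far as the arm can. A call with a number of a shift or a turn outside -1 to 1 is refused whole. A call with a gripper value outside its range is refused whole. The fingers move at their own pace and stop on an object; "squeeze" is the grip in N (left out, the last holds). Time passes only in rows, so rows that do not move let the fingers close. It gives the time, the measured TCP pose, the force and the opening at its end, in the units of the state.
- r.get_state(): the state, without advancing time (a new reading comes with each control period).
- r.capture(name): name is "side" or "top" or "wrist"; returns a dict with "img" (480x640x3 uint8, blue, green, red), "z_map" (480x640 float32, m along the optical axis (not along the pixel's ray), 0 where there is no reading), "fx", "fy", "cx", "cy" (pixels), "camera_from_world" (4x4, takes a point from world to camera coordinates); the wrist camera has in their place "mount" (4x4, takes a point from camera to tool coordinates, whose origin is the TCP and whose axes are the flange's). Camera axes: x right, y up, looking along -z (the intrinsics and any distortion apply to the point x, -y, -z); pixel columns grow to the right and rows downward; lengths in m; the calibration is good to about 2 mm. A picture is of the moment at which its call begins: read the wrist's pose just before it.
- r.close_job(): hands the job in, once; it reports no verdict.
The state is a dict: "time_s": time; "joints": joint angles; "qd": joint speeds; "joint_torque": joint torques, N m; "tcp_pos": TCP position; "eef_rot": TCP orientation; "contact_force": force on the tool from outside, world axes, zero at the start; "moment": the same for the moment, N m; "gripper_width": finger opening in m.
Only numpy, scipy, OpenCV 4.12 (cv2) and the standard library are available. Lean on these libraries where they do the work, as an engineer would, in place of code of your own. Each camera call takes 0.05 s, during which the arm holds its last target.

## Task

Log the bone specimen that is being examined: on the grey bench counter, gently press the key of the same colour as the dish standing on the round black plate, well down with the fingertips, and let it come up again; then press the wide white enter key well down in the same way and withdraw. Press no other key of the counter, and do not shift or lift the dishes or anything else on the bench.

Things in the scene. Friction and masses are not known exactly. Their poses are not given: they have to be found in the camera images.
- counter: grey bench counter, a flat box 170 (x) x 200 (y) x 40 mm high, fixed; origin at the centre of its underside, x towards its back edge (thin black display there), y to its left. Five spring keys on top, centres (x, y, mm) in its frame: back row yellow 30, 60; blue 30, 0; green 30, -60; front row, nearer the robot, red -35, 60 and the wide white enter key -35, -30
- key_yellow (a joint): travel of the yellow key, a round cap 34 mm across: 0 up, 0.010 m against its stop; pressed straight down against a spring of about 1.8 N at the start and 7 N at the stop (about 0.5 N more per mm), it springs back when released; it counts as pressed from 5 mm (4.5 N)
- key_yellow_top (a point): centre of the top face of the yellow key, 16 mm above the counter's top (56 mm above the bench) when up; fully down it still stands 6 mm proud
- key_blue (a joint): travel of the blue key, a round cap 34 mm across: 0 up, 0.010 m against its stop; pressed straight down against a spring of about 1.8 N at the start and 7 N at the stop (about 0.5 N more per mm), it springs back when released; it counts as pressed from 5 mm (4.5 N)
- key_blue_top (a point): centre of the top face of the blue key, 16 mm above the counter's top (56 mm above the bench) when up; fully down it still stands 6 mm proud
- key_green (a joint): travel of the green key, a round cap 34 mm across: 0 up, 0.010 m against its stop; pressed straight down against a spring of about 1.8 N at the start and 7 N at the stop (about 0.5 N more per mm), it springs back when released; it counts as pressed from 5 mm (4.5 N)
- key_green_top (a point): centre of the top face of the green key, 16 mm above the counter's top (56 mm above the bench) when up; fully down it still stands 6 mm proud
- key_red (a joint): travel of the red key, a round cap 34 mm across (clears the count: not to be pressed): 0 up, 0.010 m against its stop; pressed straight down against a spring of about 1.8 N at the start and 7 N at the stop (about 0.5 N more per mm), it springs back when released; it counts as pressed from 5 mm (4.5 N)
- key_red_top (a point): centre of the top face of the red key, 16 mm above the counter's top (56 mm above the bench) when up; fully down it still stands 6 mm proud
- key_white (a joint): travel of the wide white enter key, an oblong cap 30 (along the counter's x) x 70 mm (along its y): 0 up, 0.010 m against its stop; pressed straight down against a spring of about 1.8 N at the start and 7 N at the stop (about 0.5 N more per mm), it springs back when released; it counts as pressed from 5 mm (4.5 N)
- key_white_top (a point): centre of the top face of the white key, 16 mm above the counter's top (56 mm above the bench) when up; fully down it still stands 6 mm proud
- board: white specimen board, 200 (x) x 260 (y) x 15 mm high, fixed to the bench; origin at the centre of its underside
- plate (a point): centre of the round black plate, 84 mm across, flush in the top of the white board; exactly one dish stands on it, its centre within 15 mm of this point, the other two dishes wait elsewhere on the board, more than 70 mm from it
- dish_yellow: yellow round open dish, 58 mm across, 18 mm high, with ivory bone fragments in it, loose on the white board; origin at the centre of its underside, z up
- dish_blue: blue round open dish, 58 mm across, 18 mm high, with ivory bone fragments in it, loose on the white board; origin at the centre of its underside, z up
- dish_green: green round open dish, 58 mm across, 18 mm high, with ivory bone fragments in it, loose on the white board; origin at the centre of its underside, z up
- bottle: amber jar-shaped bottle with black cap and paper label, 60 mm across, 115 mm high, standing loose 130 to 140 mm behind the counter's centre; origin at the centre of its underside; not to be moved
- dropper: small white dropper bottle, 36 mm across, 85 mm high, standing loose behind the counter; origin at the centre of its underside; not to be moved
- bowl: steel bowl, 110 mm across, 50 mm high, loose at the far side of the bench; origin at the centre of its underside; not to be moved
- forceps: steel forceps 125 mm long, 20 mm wide, 7 mm high, lying loose to the right of the counter along its x axis; origin at their middle at bench level; not to be moved
- probe: needle probe with green square handle, 120 mm long, 9 mm high, lying loose between robot and white board; origin at the needle end of the handle, at bench level; not to be moved
There are look-alikes about, which are no part of the job. Of the things that look like the dish_yellow, the largest one is meant.

How it is judged:
By the outcome, as a careful person would: the job done as asked, in the order asked, and still so for the second after the job is handed in, with the robot touching nothing.
It also fails if it takes over 32 s, if anything falls off the work surface, if the arm or the gripper's body presses on something with over 40 N, if the wrist force passes 120 N, or if a joint passes its speed limit or range.

## Working session

There is one attempt and no reset: what is moved stays moved. The work goes in short steps, Python scripts to look and compute and a tool call to move; the robot and the scene stay as the last step left them, time stands still between calls to the robot, and variables do not carry over. Pictures are saved under pics/ and viewed, and the job is handed in when it is done.

Besides the shell and the picture viewer there is one more tool, called by a JSON object that holds its "api" and its "payload", one argument or row to a line. apply_moves: Moves the arm, as the interface text tells. Its arguments: {"type":"object","properties":{"targets":{"type":"array","items":{"type":"array"}},"squeeze":{"type":"number"}},"required":["targets"]}

```bash
mkdir -p pics; ls; python3 - <<'E'
from plant import r
import cv2,numpy as np,pickle
print(r.get_state(), r.nose_length)
for n in("side","top","wrist"):
    c=r.capture(n); cv2.imwrite(f"pics/{n}0.png",c["img"]); pickle.dump(c,open(f"{n}0.pkl","wb"))
    print(n,c["fx"],c["cx"],c["cy"],c.get("camera_from_world"),c.get("mount"),[k for k in c])
E
```

```text
pics
{'time_s': 0.0, 'joints': array([ 8.10226426e+01,  2.05933421e+01,  6.32470745e-01, -2.12815644e-02,
       -7.01358853e+01, -1.65059114e+01]), 'qd': array([ 0.06670745,  0.01969608, -0.03759846,  0.04919465,  0.05783605,
        0.02278128]), 'joint_torque': array([-8.31979196e-05, -5.82719564e+01,  2.93053901e+01,  6.99709877e+00,
        7.01659505e-03, -1.52853718e-04]), 'tcp_pos': array([0.29024245, 0.60888634, 0.24258759]), 'eef_rot': array([ 1.79901546e+02, -8.31153277e-03, -2.54905099e+01]), 'contact_force': array([0.07592307, 0.24214824, 0.21613032]), 'moment': array([ 0.03632134, -0.01951067, -0.00993881]), 'gripper_width': 0.08766096304516012} 0.017
side 454.3011736058305 316.7975798638183 238.82049281084053 [[ 0.9579457  -0.28685173  0.00749116 -0.45332387]
 [ 0.21616042  0.73854831  0.63860869 -0.26682928]
 [-0.18871859 -0.61013316  0.76949517 -1.03174141]
 [ 0.          0.          0.          1.        ]] None ['img', 'z_map', 'fx', 'fy', 'cx', 'cy', 'camera_from_world']
top 435.33078606872164 310.1180909432784 246.95655549601742 [[ 2.14638784e-02 -9.99769444e-01 -6.00629979e-04  1.20366549e-01]
 [ 9.74789563e-01  2.07941258e-02  2.22155151e-01 -5.53600587e-01]
 [-2.22091443e-01 -5.35379898e-03  9.75011142e-01 -8.83965942e-01]
 [ 0.00000000e+00  0.00000000e+00  0.00000000e+00  1.00000000e+00]] None ['img', 'z_map', 'fx', 'fy', 'cx', 'cy', 'camera_from_world']
wrist 404.1089739369835 319.66903823930824 237.57800937753856 None [[ 6.49068864e-05  9.59154718e-01  2.82881994e-01  7.57734319e-02]
 [ 9.99999372e-01  2.54201559e-04 -1.09135780e-03  2.60713179e-04]
 [-1.11869003e-03  2.82881887e-01 -9.59154099e-01 -1.41964415e-01]
 [ 0.00000000e+00  0.00000000e+00  0.00000000e+00  1.00000000e+00]] ['img', 'z_map', 'fx', 'fy', 'cx', 'cy', 'mount']
```

View pics/top0.png

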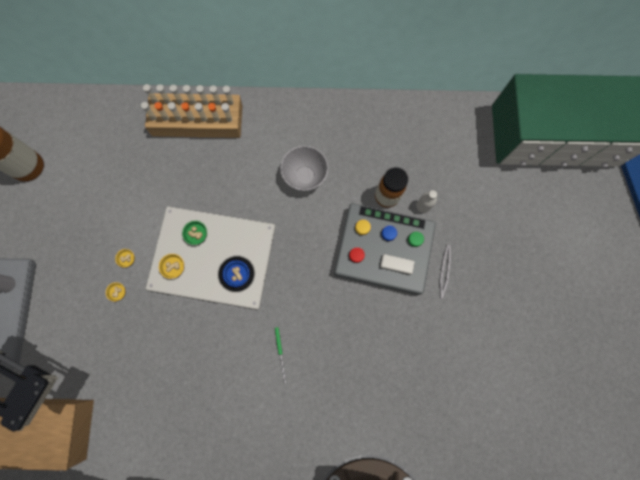

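View pics/side0.png

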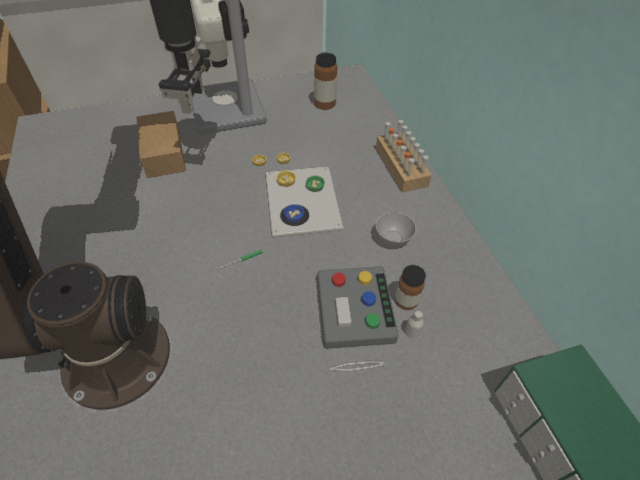

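The top view shows the white board with three dishes: green at (195,233), yellow at (172,267) and blue at (237,273). The blue one stands on the black disc. Two small yellow look-alike dishes lie off the board at (125,258) and (115,292). The counter's keys are yellow (363,227), blue (389,233), green (416,239), red (357,255) and white (397,264). I'll check this in a crop and measure.

```bash
cat > h.py <<'E'
import numpy as np,cv2,pickle
def world(c,u,v,z=None):
    Tw=np.linalg.inv(c["camera_from_world"])
    d=np.array([(u-c["cx"])/c["fx"],-(v-c["cy"])/c["fy"],-1.])
    if z is None:
        p=d*np.median(c["z_map"][int(v)-1:int(v)+2,int(u)-1:int(u)+2]); return Tw[:3,:3]@p+Tw[:3,3]
    D=Tw[:3,:3]@d;o=Tw[:3,3]; return o+D*(z-o[2])/D[2]
E
python3 - <<'E'
import pickle,cv2,numpy as np
from h import *
for n,(x0,x1,y0,y1) in {"top":(140,440,195,310),"side":(255,405,155,355)}.items():
    c=pickle.load(open(n+"0.pkl","rb"))
    im=c["img"][y0:y1,x0:x1]
    s=2.66 if n=="top" else 3
    cv2.imwrite(f"pics/{n}crop.png",cv2.resize(im,None,fx=s,fy=s,interpolation=cv2.INTER_CUBIC))
T=pickle.load(open("top0.pkl","rb"));S=pickle.load(open("side0.pkl","rb"))
tp=dict(yellow=(363,227),blue=(389,233),green=(416,239),red=(357,255),white=(397.5,264.5))
sp=dict(yellow=(365,277),blue=(369,298),green=(373,320),red=(339,279),white=(343.5,311))
for k in tp:
    print(k,*[np.round(w,4) for w in(world(T,*tp[k]),world(T,*tp[k],.056),world(S,*sp[k]),world(S,*sp[k],.056))])
mod={'yellow':(30,60),'blue':(30,0),'green':(30,-60),'red':(-35,60),'white':(-35,-30)}
A=np.array([mod[k] for k in tp])/1e3
for C,P in((T,tp),(S,sp)):
    B=np.array([world(C,*P[k],.056)[:2] for k in tp])
    a=A-A.mean(0);b=B-B.mean(0)
    th=np.arctan2((a[:,0]*b[:,1]-a[:,1]*b[:,0]).sum(),(a*b).sum())
    R=np.array([[np.cos(th),-np.sin(th)],[np.sin(th),np.cos(th)]]);t=B.mean(0)-R@A.mean(0)
    print("yaw",np.degrees(th),"org",t,"res mm",np.round((B-A@R.T-t)*1e3,1).tolist(),"blue",R@A[1]+t,"white",R@A[4]+t)
print("blue dish",world(T,237,273),"plate",world(S,294,214))
E
```

```text
yellow [0.5997 0.0164 0.0572] [0.6001 0.0163 0.056 ] [0.599  0.0113 0.0561] [0.599  0.0114 0.056 ]
blue [ 0.5873 -0.0408  0.057 ] [ 0.5876 -0.041   0.056 ] [ 0.587  -0.0475  0.0557] [ 0.5869 -0.0477  0.056 ]
green [ 0.5749 -0.0997  0.0574] [ 0.5752 -0.1     0.056 ] [ 0.5749 -0.1049  0.0553] [ 0.5747 -0.1052  0.056 ]
red [0.5364 0.0298 0.0566] [0.5365 0.0297 0.056 ] [0.5365 0.0243 0.055 ] [0.5362 0.0237 0.056 ]
white [ 0.5173 -0.058   0.0564] [ 0.5174 -0.0581  0.056 ] [ 0.5181 -0.0636  0.0553] [ 0.5179 -0.064   0.056 ]
yaw -11.880687913661232 org [ 0.55821219 -0.03565803] res mm [[0.2, -0.6], [0.0, 0.9], [0.0, 0.5], [0.2, -0.6], [-0.4, -0.2]] blue [ 0.58756955 -0.04183426] white [ 0.51778572 -0.05780978]
yaw -11.638850211335576 org [ 0.55780155 -0.04144069] res mm [[-0.3, 0.1], [-0.3, -0.2], [-0.4, 1.0], [0.6, -0.7], [0.4, -0.3]] blue [ 0.58718471 -0.04749296] white [ 0.51746894 -0.06376288]
blue dish [0.49529608 0.29311984 0.03136574] plate [0.49240689 0.28871773 0.02678061]
```

```bash
sleep 0
```

```text
(no output)
```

View pics/topcrop.png

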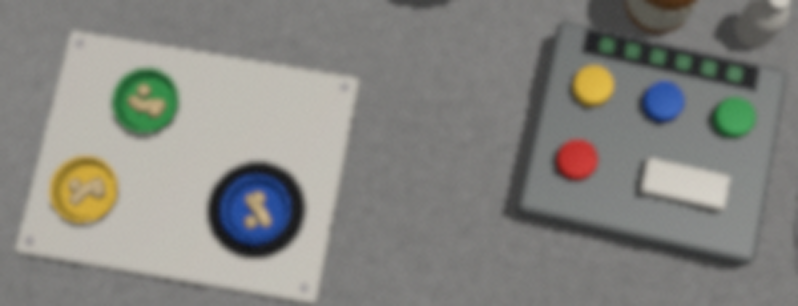

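View pics/sidecrop.png

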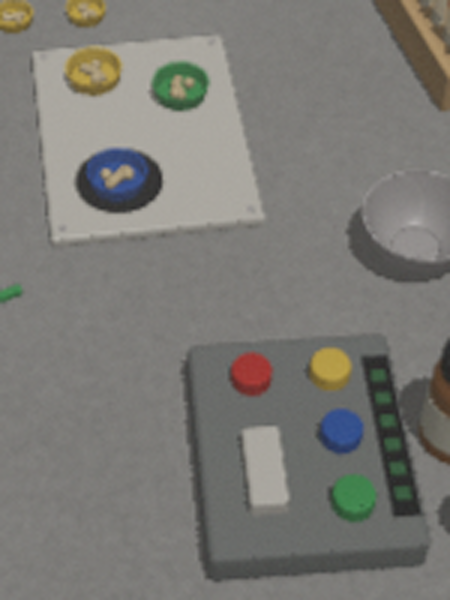

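Both crops agree that the blue dish is the only one on the black plate, so the keys to press are blue, then white. The cameras agree on yaw (-11.8°) but differ by 6 mm in y. I'll refine that with the wrist camera above the counter. The microscope stands ahead of the start pose, so I back away along -y first while closing the fingers and turning to the counter's yaw.

{"api": "apply_moves", "payload": {
  "targets": [
    [[0.4,0.85,0],[0,0,-0.86],0],
    [[0.3,0.93,0],[0,0,-0.86],0],
    [[0.2,0.96,0],[0,0,0],0],
    [[0.2,0.96,0],[0,0,0],0],
    [[0.2,0.96,0],[0,0,0],0]
  ],
  "squeeze": 20
}}

```text
time_s: 0.65
tcp_pos: [0.2899, 0.4111, 0.2385]
eef_rot: [179.6, 0.0, -11.0]
contact_force: [0.7, 0.3, 0.5]
gripper_width: 0.0535
```

{"api": "apply_moves", "payload": {
  "targets": [
    [[0.73,0.81,0],[0,0,0],0],
    [[0.73,0.81,0],[0,0,0],0],
    [[0.73,0.81,0],[0,0,0],0],
    [[0.73,0.81,0],[0,0,0],0],
    [[0.73,0.81,0],[0,0,0],0]
  ]
}}

```text
time_s: 1.15
tcp_pos: [0.4024, 0.216, 0.2403]
eef_rot: [179.7, 0.0, -10.7]
contact_force: [1.1, 0.6, -0.8]
gripper_width: 0.0131
```

{"api": "apply_moves", "payload": {
  "targets": [
    [[0.73,0.81,0],[0,0,0],0],
    [[0.73,0.81,0],[0,0,0],0],
    [[0.73,0.81,0],[0,0,0],0],
    [[0.73,0.81,0],[0,0,0],0],
    [[0.73,0.81,0],[0,0,0],0]
  ]
}}

```text
time_s: 1.65
tcp_pos: [0.5185, 0.021, 0.242]
eef_rot: [179.8, -0.1, -10.6]
contact_force: [0.9, 0.9, -0.6]
gripper_width: 0.0004
```

{"api": "apply_moves", "payload": {
  "targets": [
    [[0.7,0.6,0],[0,0,0.15],0],
    [[0.6,0.6,0],[0,0,0],0],
    [[0,0,0],[0,0,0],0],
    [[0,0,0],[0,0,0],0]
  ]
}}

```text
time_s: 2.05
tcp_pos: [0.5627, -0.0442, 0.2404]
eef_rot: [179.8, 0.1, -12.2]
contact_force: [-0.2, -0.1, 0.2]
gripper_width: 0.0006
```

```bash
python3 - <<'E'
from plant import r
import cv2,pickle
s=r.get_state();c=r.capture("wrist");pickle.dump((s,c),open("w1.pkl","wb"));cv2.imwrite("pics/w1.png",c["img"])
print(s["tcp_pos"],s["eef_rot"],s["qd"].round(2))
E
```

```text
[ 0.56266025 -0.04416026  0.2404461 ] [ 1.79756004e+02  5.38057029e-02 -1.22293717e+01] [-1.74  1.24  0.69  0.21 -0.02  0.96]
```

View pics/w1.png

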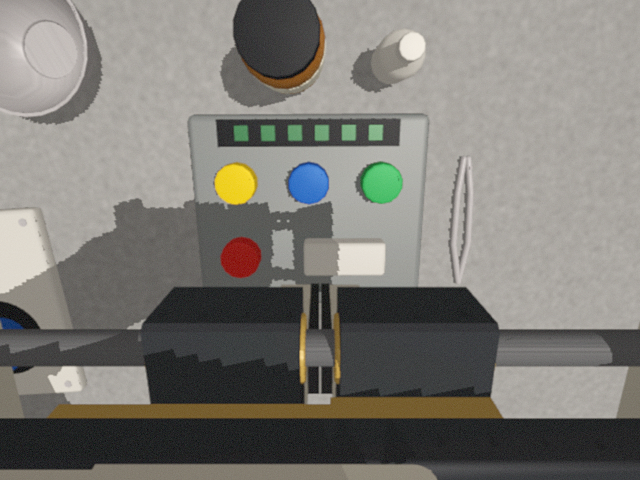

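The wrist view shows the keys clearly: yellow (235,184), blue (308,183), green (382,183), red (241,257) and white (344,257). The bottle is at (280,45), with the closed fingers below at (320,370).

```bash
python3 - <<'E'
import pickle,numpy as np
from scipy.spatial.transform import Rotation as Ro
s,c=pickle.load(open("w1.pkl","rb"))
T=np.eye(4);T[:3,:3]=Ro.from_euler("xyz",s["eef_rot"],degrees=True).as_matrix();T[:3,3]=s["tcp_pos"]
M=T@c["mount"]
P=dict(yellow=(235.5,184),blue=(308.5,183),green=(382,183),red=(241,257.5),white=(344,257.5))
mod={'yellow':(30,60),'blue':(30,0),'green':(30,-60),'red':(-35,60),'white':(-35,-30)}
A=np.array([mod[k] for k in P])/1e3;B=[]
for k,(u,v) in P.items():
    d=M[:3,:3]@np.array([(u-c["cx"])/c["fx"],-(v-c["cy"])/c["fy"],-1]);o=M[:3,3]
    z=c["z_map"][int(v),int(u)]
    w=o+d*(.056-o[2])/d[2];B.append(w[:2]);print(k,w.round(4),(o+d*z).round(4))
B=np.array(B);a=A-A.mean(0);b=B-B.mean(0)
th=np.arctan2((a[:,0]*b[:,1]-a[:,1]*b[:,0]).sum(),(a*b).sum())
R=np.array([[np.cos(th),-np.sin(th)],[np.sin(th),np.cos(th)]]);t=B.mean(0)-R@A.mean(0)
print(np.degrees(th),t,np.round((B-A@R.T-t)*1e3,1).tolist())
Rt=T[:3,:3]
for n in("blue","white"):
    i=list(P).index(n);w=R@A[i]+t
    for zt in(.095,):
        print(n,w,"tool shift mm",(Rt.T@(np.array([*w,zt])-s["tcp_pos"])*1e3).round(1))
E
```

```text
yellow [0.6008 0.016  0.056 ] [0.6008 0.016  0.0563]
blue [ 0.589  -0.0419  0.056 ] [ 0.5894 -0.042   0.0584]
green [ 0.5764 -0.1001  0.056 ] [ 0.5766 -0.0999  0.0574]
red [0.5391 0.0284 0.056 ] [0.539  0.0285 0.0559]
white [ 0.5203 -0.0575  0.056 ] [ 0.521  -0.0575  0.0579]
-11.996613813300725 [ 0.5599519  -0.03603779] [[-1.0, -0.4], [-0.3, 0.4], [-0.4, 0.9], [0.9, -1.5], [0.8, 0.6]]
blue [ 0.5892967 -0.0422734] tool shift mm [ 25.8  -8.1 145.4]
white [ 0.51948069 -0.0581077 ] tool shift mm [-39.1  22.2 145.6]
```

The wrist camera and the top camera agree within 2 mm (blue ≈ (0.588, -0.043), white ≈ (0.519, -0.059)). All measured heights match 56 mm. I now move over blue and lower to about 10–25 mm above the key.

{"api": "apply_moves", "payload": {
  "targets": [
    [[0.6,-0.18,0.6],[0,0,0],0],
    [[0,0,0.9],[0,0,0],0],
    [[0,0,0.9],[0,0,0],0],
    [[0,0,0.8],[0,0,0],0],
    [[0,0,0],[0,0,0],0]
  ]
}}

```text
time_s: 2.6
tcp_pos: [0.5879, -0.0374, 0.1118]
eef_rot: [179.9, -0.3, -11.8]
contact_force: [0.0, 0.1, -0.5]
gripper_width: 0.0008
```

```bash
python3 - <<'E'
from plant import r
import cv2
from scipy.spatial.transform import Rotation as Ro
s=r.get_state();c=r.capture("wrist");d=r.capture("side");cv2.imwrite("pics/w2.png",c["img"]);cv2.imwrite("pics/s2.png",cv2.resize(d["img"][220:360,290:450],None,fx=3.7,fy=3.7,interpolation=2))
R=Ro.from_euler("xyz",s["eef_rot"],degrees=True).as_matrix()
print(s["tcp_pos"],s["eef_rot"],s["contact_force"],(R.T@([.588,-.043,.075]-s["tcp_pos"])*1e3).round(1))
E
```

```text
[ 0.58792594 -0.03737087  0.11180072] [179.91734487  -0.27413637 -11.83897581] [ 0.03924841  0.11620775 -0.500297  ] [ 1.1  5.4 36.8]
```

View pics/w2.png

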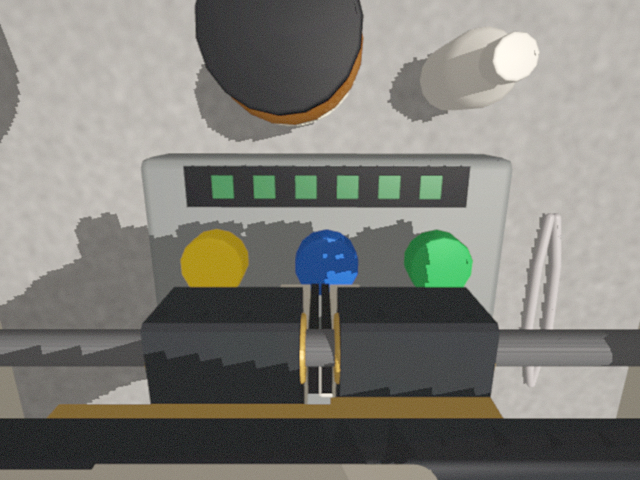

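View pics/s2.png

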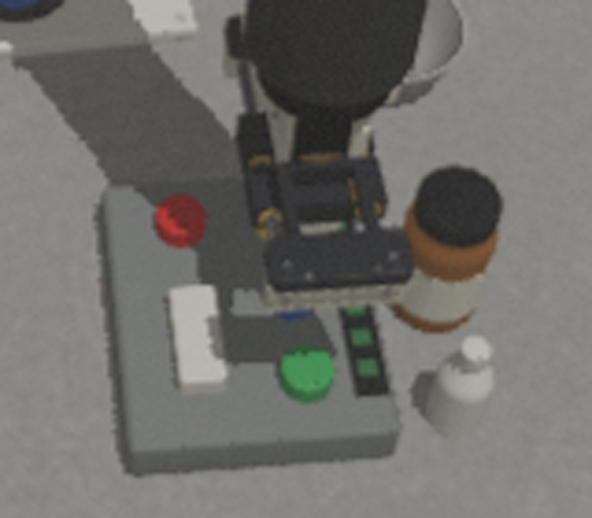

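The wrist view has blue at (327,262) and the fingers at x≈319, so about 4–5 mm is missing along tool +y. I'll correct that while lowering. The bottle stays clear.

{"api": "apply_moves", "payload": {
  "targets": [
    [[0.02,0.12,0.4],[0,0,0],0],
    [[0,0,0.35],[0,0,0],0],
    [[0,0,0],[0,0,0],0]
  ]
}}

```text
time_s: 3.0
tcp_pos: [0.5951, -0.0402, 0.0924]
eef_rot: [-179.8, -1.2, -11.6]
contact_force: [-0.7, 0.6, 0.2]
gripper_width: 0.0006
```

{"api": "apply_moves", "payload": {
  "targets": [
    [[0,0,0],[0,0,0],0],
    [[0,0,0],[0,0,0],0]
  ]
}}

```text
time_s: 3.2
tcp_pos: [0.5965, -0.0396, 0.0949]
eef_rot: [-179.7, -1.4, -11.6]
contact_force: [-0.5, 0.6, -0.6]
gripper_width: 0.0003
```

```bash
python3 - <<'E'
from plant import r
import cv2
from scipy.spatial.transform import Rotation as Ro
for i in range(3):
    s=r.get_state();c=r.capture(["wrist","side","top"][i]);cv2.imwrite(f"pics/w3_{i}.png",c["img"])
    R=Ro.from_euler("xyz",s["eef_rot"],degrees=True).as_matrix()
    print(s["joints"].round(2),s["qd"].round(2),s["tcp_pos"].round(4),s["eef_rot"].round(2),s["contact_force"].round(2),s["moment"].round(2),(R.T@([.588,-.043,.075]-s["tcp_pos"])*1e3).round(1))
E
```

```text
[ 15.16  20.36 -21.32   0.53 -46.96  62.93] [ 0.26 -0.91  0.78  0.28 -0.41 -0.03] [ 0.5965 -0.0396  0.0949] [-179.73   -1.39  -11.55] [-0.51  0.59 -0.61] [-0.09  0.05  0.05] [-8.1  5.1 19.7]
[ 15.16  20.35 -21.31   0.53 -46.95  62.93] [-0.06  0.16 -0.25 -0.05  0.24  0.07] [ 0.5966 -0.0396  0.0951] [-179.72   -1.42  -11.55] [ 0.08 -0.2  -0.01] [-0.03  0.04 -0.03] [-8.3  5.2 19.8]
[ 15.16  20.37 -21.32   0.53 -46.94  62.93] [-0.1   0.46 -0.33 -0.13  0.15  0.01] [ 0.5965 -0.0396  0.0949] [-179.73   -1.4   -11.56] [-0.35  0.17  0.05] [-0.05  0.04 -0.02] [-8.2  5.1 19.6]
```

View pics/w3_0.png

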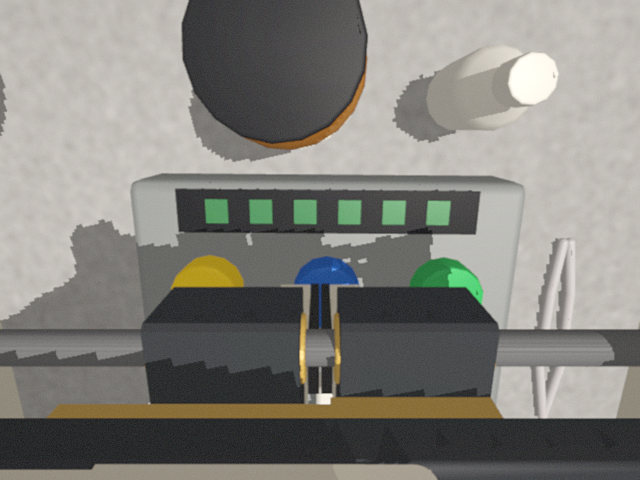

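View pics/w3_1.png

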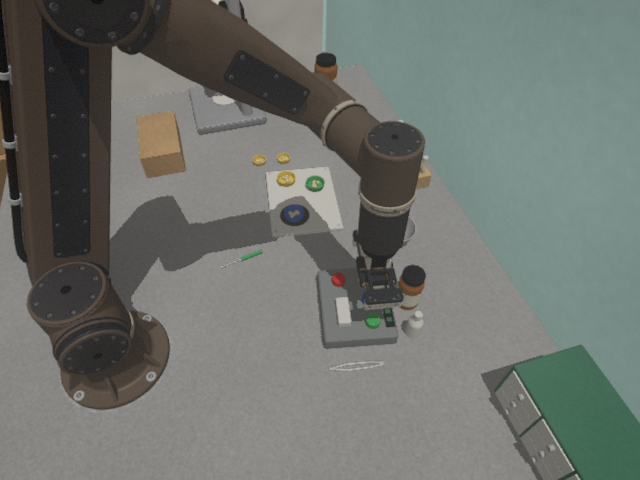

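No contact: the force is about 0, so the tool drifted 8 mm forward with a 1.4° tilt. In the wrist view, blue at (326,270) is partly behind the fingers. I'll re-centre at this height before going down.

{"api": "apply_moves", "payload": {
  "targets": [
    [[-0.2,0.12,0],[0,-0.17,0],0],
    [[0,0,0],[0,0,0],0],
    [[0,0,0],[0,0,0],0]
  ]
}}

```text
time_s: 3.65
tcp_pos: [0.5867, -0.0431, 0.0949]
eef_rot: [-179.7, 0.1, -11.6]
contact_force: [-0.0, -0.3, 0.1]
gripper_width: 0.0003
```

Now (0.587, -0.043), which is centred. I'll lower about 18 mm, with tips to roughly 4 mm above the key.

{"api": "apply_moves", "payload": {
  "targets": [
    [[0,0,0.22],[0,0,0],0],
    [[0,0,0.22],[0,0,0],0],
    [[0,0,0],[0,0,0],0]
  ]
}}

```text
time_s: 3.95
tcp_pos: [0.5866, -0.0432, 0.0756]
eef_rot: [-179.7, 0.1, -11.6]
contact_force: [1.0, -0.1, 0.1]
gripper_width: 0.0008
```

{"api": "apply_moves", "payload": {
  "targets": [
    [[0,0,0.1],[0,0,0],0],
    [[0,0,0.1],[0,0,0],0],
    [[0,0,0],[0,0,0],0]
  ]
}}

```text
time_s: 4.25
tcp_pos: [0.5871, -0.0432, 0.067]
eef_rot: [-179.7, 0.1, -11.6]
contact_force: [-1.5, 0.8, 5.6]
gripper_width: 0.0005
```

5.6 N means the key is about 7 mm down. I'll push a little further.

{"api": "apply_moves", "payload": {
  "targets": [
    [[0,0,0.06],[0,0,0],0],
    [[0,0,0],[0,0,0],0]
  ]
}}

```text
time_s: 4.45
tcp_pos: [0.5871, -0.0431, 0.0653]
eef_rot: [-179.8, 0.1, -11.5]
contact_force: [-1.2, 1.1, 6.3]
gripper_width: 0.0004
```

```bash
python3 - <<'E'
from plant import r
import cv2
import numpy as np
c=r.capture("side");w=r.capture("wrist")
a=cv2.resize(c["img"][260:350,310:430],(640,480),interpolation=2);cv2.imwrite("pics/s4.png",a);cv2.imwrite("pics/w4.png",w["img"][100:340,120:520])
print(r.get_state()["contact_force"],r.get_state()["tcp_pos"])
E
```

```text
[-2.0802075   0.48155298  6.35774497] [ 0.58709    -0.04314303  0.06555274]
```

View pics/s4.png

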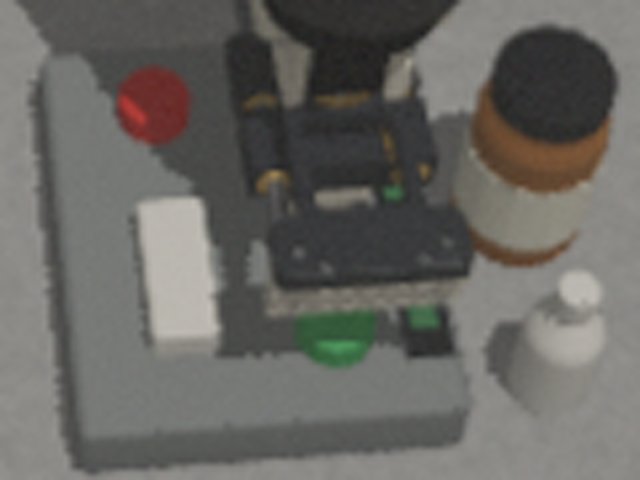

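View pics/w4.png

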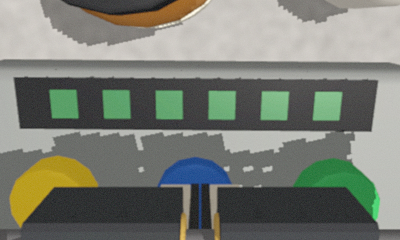

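The fingers are on blue with about 6.3 N, roughly 8.5 mm down. Yellow and green are untouched and still proud. Now straight up.

{"api": "apply_moves", "payload": {
  "targets": [
    [[0,0,-0.3],[0,0,0],0],
    [[0,0,-0.6],[0,0,0],0],
    [[0,0,-0.3],[0,0,0],0],
    [[0,0,0],[0,0,0],0]
  ]
}}

```text
time_s: 4.95
tcp_pos: [0.5872, -0.0432, 0.1166]
eef_rot: [-179.7, 0.1, -11.5]
contact_force: [-0.0, -0.3, -0.6]
gripper_width: 0.0005
```

```bash
python3 - <<'E'
from plant import r
import cv2
from scipy.spatial.transform import Rotation as Ro
s=r.get_state();c=r.capture("wrist");cv2.imwrite("pics/w5.png",c["img"])
R=Ro.from_euler("xyz",s["eef_rot"],degrees=True).as_matrix()
print(s["tcp_pos"],s["eef_rot"],s["contact_force"],(R.T@([.5185,-.059,.095]-s["tcp_pos"])*1e3).round(1))
E
```

```text
[ 0.58716857 -0.04320489  0.11658286] [-1.79738599e+02  5.52613592e-02 -1.15286012e+01] [-0.02454169 -0.25010159 -0.58986094] [-64.1  29.3  21.5]
```

View pics/w5.png

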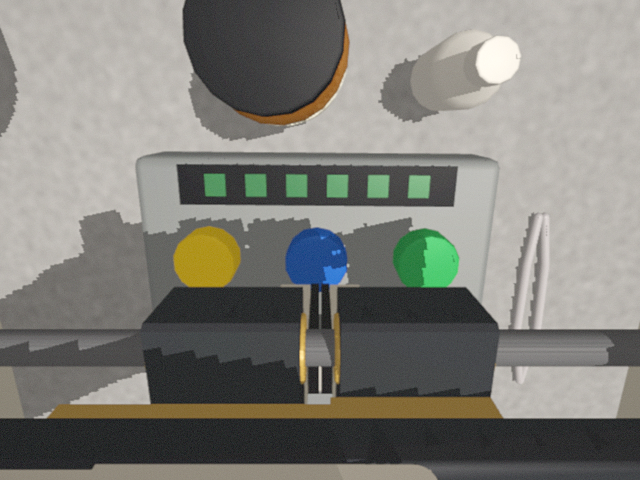

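Blue is up again at (316,258), aligned with the fingers. Next I move over the white key.

{"api": "apply_moves", "payload": {
  "targets": [
    [[-0.8,0.37,0],[0,0,0],0],
    [[-0.8,0.37,0],[0,0,0],0],
    [[0,0,0],[0,0,0],0],
    [[0,0,0],[0,0,0],0],
    [[0,0,0],[0,0,0],0]
  ]
}}

```text
time_s: 5.5
tcp_pos: [0.5143, -0.0599, 0.1121]
eef_rot: [-179.8, 0.3, -11.6]
contact_force: [1.0, 0.3, 0.6]
gripper_width: 0.0005
```

```bash
python3 - <<'E'
from plant import r
import cv2
from scipy.spatial.transform import Rotation as Ro
s=r.get_state();c=r.capture("wrist");cv2.imwrite("pics/w6.png",c["img"])
R=Ro.from_euler("xyz",s["eef_rot"],degrees=True).as_matrix()
print(s["qd"].round(1),s["tcp_pos"],s["eef_rot"],s["contact_force"],(R.T@([.5185,-.059,.077]-s["tcp_pos"])*1e3).round(1))
E
```

```text
[ 0.   0.5  0.3  0.2  0.3 -0. ] [ 0.51431168 -0.05994862  0.11211531] [-179.80256395    0.34759401  -11.58739836] [0.96155074 0.25942976 0.61055662] [ 4.1 -1.6 35.1]
```

View pics/w6.png

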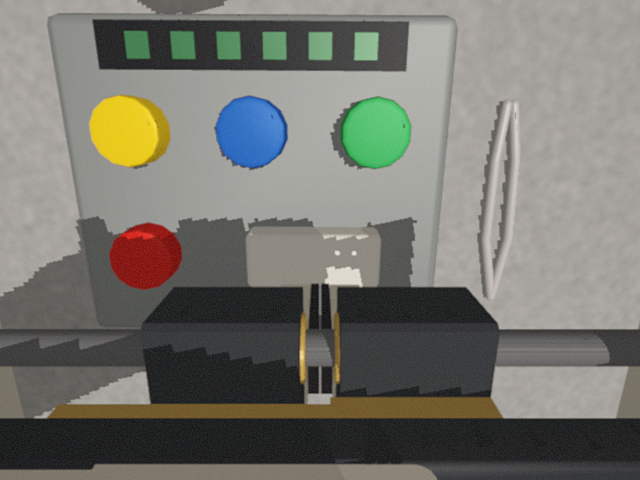

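White is centred at (313,257), in line with the fingers. It needs 4 mm more along x, and all other keys are up. I'll go down in small rows.

{"api": "apply_moves", "payload": {
  "targets": [
    [[0.1,-0.04,0],[0,0,0],0],
    [[0,0,0.3],[0,0,0],0],
    [[0,0,0.3],[0,0,0],0],
    [[0,0,0.2],[0,0,0],0],
    [[0,0,0],[0,0,0],0]
  ]
}}

```text
time_s: 6.05
tcp_pos: [0.5203, -0.0585, 0.0756]
eef_rot: [-179.8, 0.4, -11.6]
contact_force: [0.2, 0.5, -0.8]
gripper_width: 0.0005
```

{"api": "apply_moves", "payload": {
  "targets": [
    [[0,0,0.1],[0,0,0],0],
    [[0,0,0.1],[0,0,0],0],
    [[0,0,0],[0,0,0],0]
  ]
}}

```text
time_s: 6.35
tcp_pos: [0.5207, -0.0585, 0.0672]
eef_rot: [-179.9, 0.4, -11.5]
contact_force: [-2.3, 1.0, 4.8]
gripper_width: 0.0005
```

{"api": "apply_moves", "payload": {
  "targets": [
    [[0,0,0.06],[0,0,0],0],
    [[0,0,0],[0,0,0],0]
  ]
}}

```text
time_s: 6.55
tcp_pos: [0.5207, -0.0585, 0.0656]
eef_rot: [-179.9, 0.4, -11.5]
contact_force: [-1.1, 0.5, 5.6]
gripper_width: 0.0001
```

{"api": "apply_moves", "payload": {
  "targets": [
    [[0,0,0.04],[0,0,0],0],
    [[0,0,0],[0,0,0],0]
  ]
}}

```text
time_s: 6.75
tcp_pos: [0.5207, -0.0585, 0.0652]
eef_rot: [-179.8, 0.3, -11.5]
contact_force: [-1.7, 1.0, 6.1]
gripper_width: 0.0003
```

```bash
python3 - <<'E'
from plant import r
import cv2
c=r.capture("side");w=r.capture("wrist")
cv2.imwrite("pics/s7.png",cv2.resize(c["img"][260:350,300:420],(640,480),interpolation=2));cv2.imwrite("pics/w7.png",w["img"])
print(r.get_state()["contact_force"],r.get_state()["tcp_pos"])
E
```

```text
[-1.58248304  0.53926546  5.48465458] [ 0.52072318 -0.05850733  0.0653469 ]
```

View pics/s7.png

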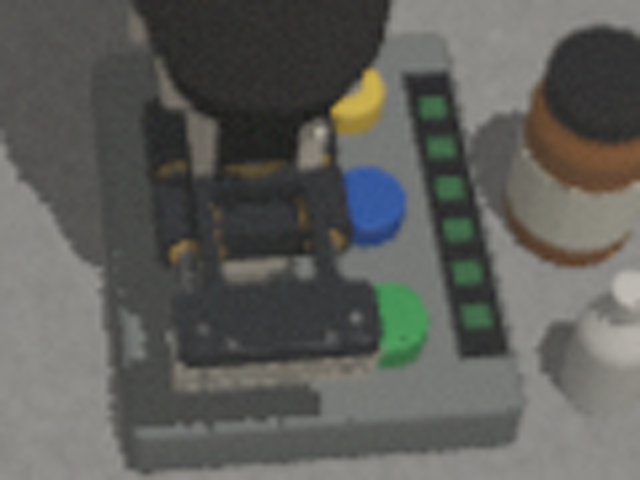

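View pics/w7.png

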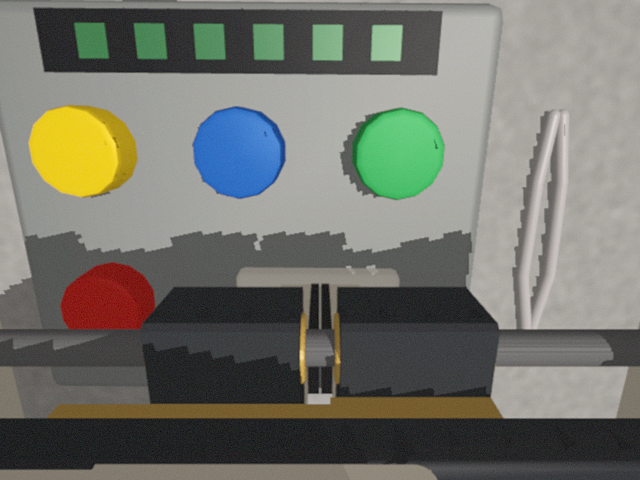

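White is pressed about 7.7 mm at roughly 6 N. Yellow, blue, green and red all stand proud. I'm withdrawing straight up.

{"api": "apply_moves", "payload": {
  "targets": [
    [[0,0,-0.3],[0,0,0],0],
    [[0,0,-0.7],[0,0,0],0],
    [[0,0,-0.9],[0,0,0],0],
    [[0,0,-0.9],[0,0,0],0],
    [[0,0,-0.5],[0,0,0],0]
  ]
}}

```text
time_s: 7.35
tcp_pos: [0.5192, -0.0595, 0.2025]
eef_rot: [-180.0, 0.6, -11.6]
contact_force: [-0.2, 0.4, 0.4]
gripper_width: 0.0007
```

{"api": "apply_moves", "payload": {
  "targets": [
    [[0,0,0],[0,0,0],0],
    [[0,0,0],[0,0,0],0],
    [[0,0,0],[0,0,0],0]
  ]
}}

```text
time_s: 7.65
tcp_pos: [0.5203, -0.0593, 0.2074]
eef_rot: [-179.8, 0.2, -11.6]
contact_force: [-0.6, 0.5, -0.3]
gripper_width: 0.0005
```

```bash
python3 - <<'E'
from plant import r
import cv2
s=r.get_state();w=r.capture("wrist");c=r.capture("side");cv2.imwrite("pics/w8.png",w["img"]);cv2.imwrite("pics/s8.png",c["img"])
print(s["time_s"],s["contact_force"],s["tcp_pos"],s["qd"].round(2))
E
```

```text
7.65 [-0.57339938  0.47258986 -0.27569116] [ 0.5202702  -0.05931994  0.20742252] [ 0.03 -0.19 -0.54 -0.51 -0.17 -0.04]
```

View pics/w8.png

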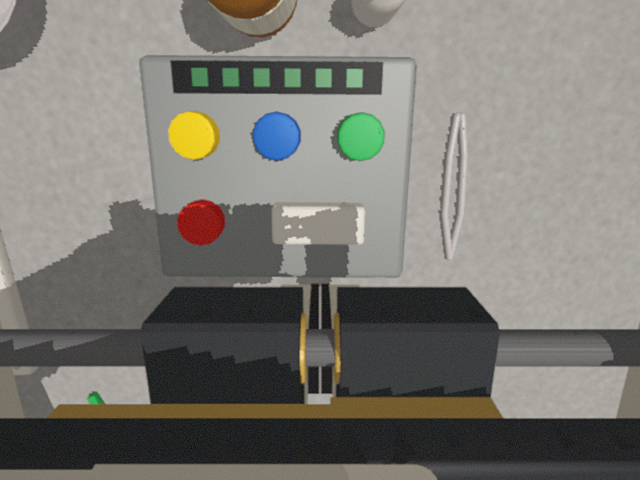

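View pics/s8.png

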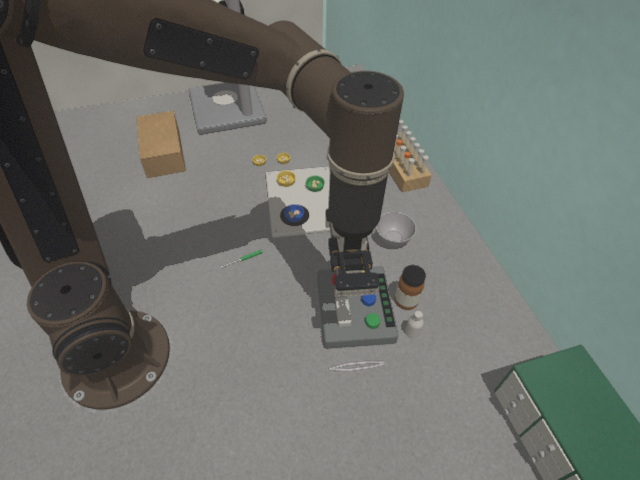

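All five keys are up: white (318,224), blue (276,136) and the rest. The gripper is clear at z = 0.207 m, and the dishes, bottle, dropper, bowl, forceps and probe are where they were. I'm handing in.

```bash
python3 -c "
from plant import r
print(r.close_job())"
```

```text
the job is handed in; nothing more can be done
None
```

I pressed the blue key and then the white enter key, each well down with the closed fingertips. Both came back up, and I withdrew clear and handed the job in at 7.65 s. The blue dish was the one on the black plate, seen in both the top and side cameras.

- **Blue key:** pressed about 8 mm down at roughly 6.3 N, and seen up again before I moved on.
- **White enter key:** pressed about 7.5–8 mm down at roughly 5.5–6.1 N, then released.
- **Final check:** all five keys were up and the gripper was touching nothing, 0.21 m above the bench. No other key was touched, and everything the last pictures showed was still in its place.

**Checks that disagreed:**
- The side camera placed the counter about 6 mm off in y from the top and wrist cameras. I relied mainly on the top and wrist cameras, and the close-ups confirmed the fingers were centred on the keys.
- The tool drifted about 8 mm forward and tilted 1.4° without contact on the first approach. I corrected this before pressing.

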